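# Seat a keyed demonstration coil in the coil tester and hold it down

### The arm

A 6-joint arm with a two-finger parallel gripper is mounted at the origin on the work surface. World frame = base frame: x ahead of the robot, y to its left, z up, the work surface at z = 0. Lengths are in m, angles in degrees, forces in N, time in s.
With the tool pointing down it reaches from about 0.4 to 0.825 m from the base axis. Payload 7 kg.
Tool frame: the origin (TCP) lies at the very end of the fingers, on their centre line; the grasp point (between the pads) lies 19 mm behind it (r.hold_point_z is the distance from the TCP to the grasp point, in m); z points along the fingers, y is the direction in which the jaws open and shut (so a half turn about z gives the same grasp; the last joint's range is limited). The gripper opens to 88 mm and grips with 3 to 60 N. Pads are 19 mm wide; open, the fingers measure 130 mm over their backs; the gripper's body (78 mm by 193 mm) begins 47 mm behind the grasp point.
Start: joints at [-52.076, 20.546, 0.682, 0, -70.136, -16.507], TCP at [0.246, -0.628, 0.227] pointing down, gripper open.
Joint ranges: [-176.03, 176.03], [-82.01, 121.73], [-58.28, 71.71], [-173.87, 95.51], [-174.79, -0.11], [-173.66, 173.66]. Speed limits (degrees/s): [136.94, 136.94, 172.46, 180, 180, 180].

### API

Orientations are given as [roll, pitch, yaw] about the fixed x, y, z axes, in that order (R = Rz(yaw) Ry(pitch) Rx(roll)).
In Python, from plant import r gives the robot as it stands. The module is installed in compiled form; this text tells all that it offers.
- The arm moves only by the shell command python3 -m inch 'ROWS' [FORCE]. ROWS is text: rows parted by semicolons, each of 7 numbers parted by spaces: the shift along the tool's x, y, z in m, then the turn, a rotation vector about the tool's x, y, z in rad, then the opening, from 0 (shut) to 1 (fully open). In form: tx ty tz ax ay az jaw; .... A call has 1 to 20 rows; each row shifts and turns the commanded pose from where the row before left it, along the tool's axes as they then stand; what a row does not reach is not made up. A row lasts 1/12 s, in which the tool goes at most 41.7 mm and 7.16 degrees, less where a joint would pass 70% of its speed; a pose out of reach is approached as far as the arm can. A call with a gripper value outside its range is refused whole. The fingers move at their own pace and stop on an object; FORCE is the grip in N (left out, the last holds). Time passes only in rows, so rows that do not move let the fingers close. It gives the time, the measured TCP pose, the force and the opening at its end, in the units of the state.
- r.get_state(): the state, without advancing time (a new reading comes with each control period).
- r.capture(name): name is "scene" or "top" or "wrist"; returns the picture (384x512x3 uint8, red, green, blue); there is no depth.
- r.camera_params(name): a dict with "vfov" (degrees; the focal length in pixels is half the picture's height over the tangent of half this angle, whatever the lens; pixels are square), "cx", "cy" (the principal point, pixels), "distortion" ([k1, k2, p1, p2, k3] as OpenCV has them; the pictures are not rectified), "R" (3x3) and "t" (3): a world point X has camera coordinates R X + t. Camera axes: x right, y down, z forward; pixel columns grow to the right and rows downward; lengths in m; the calibration is good to about 2 mm. A picture is of the moment at which its call begins: read the wrist's pose just before it. camera_params takes no time and is no camera call; for the wrist camera it gives the pose at the moment of the call.
- r.close_job(): hands the job in, once; it reports no verdict.
Trained networks look in the newest picture that a camera, given by its name, has taken for a name from the list of things; names that differ only in an ending like _2 or _b are one class to them, and where a whole thing is asked for, a point or a joint stands for the part that bears it (a point fixed in the world has none). Each returns a list of dicts, best first, with "p" (0 to 1); they miss things now and then, are a little off and sometimes report something else, mostly with a low value. They report only what shows in the picture. A call takes as long as a camera call. They do not tell look-alikes from the thing itself.
- r.recognise(target, camera): "xy" ([column, row] in pixels, amid what is visible of it).
The state is a dict: "time_s": time; "joints": joint angles; "qd": joint speeds; "joint_torque": joint torques, N m; "tcp_pos": TCP position; "eef_rot": TCP orientation; "contact_force": force on the tool from outside, world axes, zero at the start; "moment": the same for the moment, N m; "gripper_width": finger opening in m.
Only numpy, scipy, OpenCV 4.12 (cv2) and the standard library are available. Lean on these libraries where they do the work, as an engineer would, in place of code of your own. Each camera call takes 0.05 s, during which the arm holds its last target.

### The job

Draw the coil with the square grip block straight up off its storage spindle, stand its keyed shaft in the hub of the coil tester, turn it until the key drops into the hub's slot, and push it fully home against the sprung contact plate so that the coil's lower flange sits flush on the hub. The plate pushes the coil back up, so finish while still gripping the coil and holding it pressed home: do not let go. Leave the other coil and everything else on the table where it is.

Things in the scene. Friction and masses are not known exactly. Their poses are not given: they have to be found in the camera images.
- coil_grip (a point): Centre of the grey square grip block on top of the keyed coil (loose, about 0.22 kg). Block 32 x 32 mm across the flats, 40 mm high, flats square to this point's x and y; z is the coil's axis, up. 20 mm below: top of the upper black flange (62 mm across); then a copper winding; 54 mm below: seating underside of the lower flange (62 mm); 88 mm below: end of the shaft. An 18 mm bore runs through.
- coil_tip (a point): Centre of the lower end of the keyed coil's hollow steel shaft (28 mm diameter, 34 mm long up to the lower flange, tip tapered over 3 mm). Axes as coil_grip, z up.
- coil_key (a point): Lower end of the key, 10 mm above the shaft's end: a rib 6 mm wide on the coil's +x side, standing out to 20 mm from the axis and running up 24 mm to the lower flange. This point is on the key, 17 mm from the axis. A small black rib on top of the upper flange, reaching past its edge, marks the key's side.
- spindle_top (a point): Top of the fixed upright steel storage spindle (11 mm diameter) that stands through the keyed coil's bore. It rises 118 mm from a black round foot (84 mm across, 12 mm high) on which the coil's shaft stands, and sticks out 10 mm above the coil's grip block.
- hub_mouth (a point): Centre of the upper rim of the tester's upright steel hub, 67 mm above the table, z up. Ring of 50 mm outside, 30.4 mm bore, with one slot 8.5 mm wide through its wall from top to bottom. x, y are the tester box's axes, not the slot's: the slot points anywhere within 0.45 rad either side of this +x and is not reported. Key resting on the rim: shaft 10 mm deep. Fully home: 34 mm deep.
- tester: Fixed grey tester box 110 x 110 x 25 mm under the hub, origin at the centre of its underside, two brass terminals on its -x edge. The hub on it is stiff: it turns only above 0.7 N m and does not follow a key that rubs on its rim under a light push. The key drops when within about 0.07 rad of the slot.
- plate (a joint): Travel of the sprung brass contact plate in the bottom of the hub, m: 0 up, grows as it is pressed down, stop at 0.0095. Its top lies 26 mm below the hub's rim at 0; about 4.5 N moves it off its rest and 8.5 N holds it at 0.008, where the coil's flange is flush on the rim.
- plain_coil_center (a point): Middle of the other coil, to be left alone: 62 mm flanges, 104 mm tall, taller winding than the keyed coil's and a slim round neck (26 mm) on top instead of the square block; it stands on a spindle of the same kind.
- slide_box_center (a point): Bystander: centre of a low box for glass slides, 85 x 32 x 24 mm.
- eraser_center (a point): Bystander: centre of a board eraser, 100 x 36 x 28 mm.
- remote_center (a point): Bystander: centre of a remote control, 160 x 48 x 18 mm.
- eyepiece_center (a point): Bystander: middle of a standing microscope eyepiece, 34 mm across and 54 mm tall.
- jar_center (a point): Bystander: middle of a small amber jar, 52 mm across and 70 mm tall.
- driver_grip (a point): Bystander: handle of a screwdriver, 170 mm long, lying on the table.
There are look-alikes about, which are no part of the job. Leave any pink look-alike of the part that bears spindle_top alone. What is shaped like the tester but pink is not meant.

How it is judged (in metres and radians):
On the way:
1. the keyed coil is drawn up off its spindle, its shaft's end above the spindle's top (z of coil_tip in the frame of spindle_top above 0.001 m), for 0.1 s.
At the end, for the whole second after the job is handed in: The keyed coil's shaft is at least 32 of its 34 mm deep in the hub (flange within 2 mm of the rim), centred within 3 mm and upright within 4 degrees, the contact plate is pressed down more than 6 mm, and the fingers still grip the coil (more than 2 N), all this held through the last second (z of coil_tip in the frame of hub_mouth below -0.032 m and horizontal distance between coil_tip and hub_mouth below 0.003 m and angle between coil_tip's own z axis and vertical below 0.07 rad and value of joint plate above 0.006 m and contact force between coil and the fingers above 2 N); the arm keeps its last pose, push and grip.
It fails at once if the other coil or a bystander is moved by more than 30 mm (distance of any of plain_coil_center, slide_box_center, eraser_center, remote_center, eyepiece_center, jar_center, driver_grip from where it was at the start of the episode above 0.03 m).
It also fails if it takes over 45 s, if anything falls off the work surface, if the arm or the gripper's body presses on something with over 40 N, if the wrist force passes 120 N, or if a joint passes its speed limit or range.

## Working session

There is one attempt and no reset: what is moved stays moved. The work goes in short steps, Python scripts to look and compute and a shell command to move; the robot and the scene stay as the last step left them, time stands still between calls to the robot, and variables do not carry over. Pictures are saved under pics/ and viewed, and the job is handed in when it is done.

```bash
mkdir -p pics; ls; cat > h.py <<'E'
import numpy as np, cv2
from plant import r
def K(p):
    f=192/np.tan(np.radians(p["vfov"])/2)
    return np.array([[f,0,p["cx"]],[0,f,p["cy"]],[0,0,1.]])
def proj(p,X):
    rv=cv2.Rodrigues(np.array(p["R"],float))[0]
    return cv2.projectPoints(np.array(X,float).reshape(-1,1,3),rv,np.array(p["t"],float),K(p),np.array(p["distortion"],float))[0].reshape(-1,2)
def ray(p,uv):
    n=cv2.undistortPoints(np.array(uv,float).reshape(-1,1,2),K(p),np.array(p["distortion"],float)).reshape(-1,2)
    R=np.array(p["R"]);t=np.array(p["t"])
    d=np.c_[n,np.ones(len(n))]@R
    return -R.T@t,d
def atz(p,uv,z):
    c,d=ray(p,uv); return c+d*((z-c[2])/d[:,2:])
def save(n,im): cv2.imwrite("pics/"+n,im[:,:,::-1])
E
python3 - <<'E'
from h import *
for c in("scene","top"):
    im=r.capture(c); save(c+"0.png",im)
    for t in("coil_grip","spindle_top","hub_mouth","tester","plain_coil_center","coil_key"):
        print(c,t,[(np.round(d["xy"],1).tolist(),round(d["p"],2)) for d in r.recognise(t,c)][:3])
    p=r.camera_params(c); print(-np.array(p["R"]).T@p["t"])
print(r.get_state())
E
```

```text
pics
scene coil_grip [([295.4, 198.8], 0.77), ([173.6, 205.6], 0.34)]
scene spindle_top [([299.6, 221.5], 0.85), ([256.1, 246.2], 0.79)]
scene hub_mouth [([256.2, 166.2], 0.97), ([229.0, 143.9], 0.94)]
scene tester [([225.0, 144.5], 0.89), ([299.4, 224.1], 0.18)]
scene plain_coil_center [([341.7, 278.3], 0.6)]
scene coil_key [([295.5, 202.6], 0.91)]
[0.93981083 0.66953057 0.6933794 ]
top coil_grip [([241.6, 221.7], 0.7)]
top spindle_top [([221.2, 177.9], 0.81), ([249.9, 227.0], 0.5)]
top hub_mouth [([384.4, 217.0], 0.94), ([328.4, 226.8], 0.62)]
top tester [([385.9, 219.9], 0.82), ([324.9, 226.2], 0.61)]
top plain_coil_center [([150.2, 204.4], 0.93), ([238.6, 220.8], 0.16)]
top coil_key [([235.2, 222.8], 0.75)]
[ 0.46915744 -0.04924269  1.36652398]
{'time_s': 0.7, 'joints': array([-5.20768087e+01,  2.05434295e+01,  6.81407205e-01,  9.61689643e-04,
       -7.01355494e+01, -1.65072733e+01]), 'qd': array([-0.04399686, -0.03616457,  0.02310248,  0.0592092 , -0.03142446,
        0.00719228]), 'joint_torque': array([-1.33282929e-04, -5.82159698e+01,  2.93252653e+01,  7.00142831e+00,
        1.25489515e-02,  1.61170149e-06]), 'tcp_pos': array([ 0.24643862, -0.62838044,  0.22659318]), 'eef_rot': array([-1.79997415e+02, -1.77205304e-04, -1.58583755e+02]), 'contact_force': array([-1.00455337, -0.08222231, -0.06425936]), 'moment': array([-0.00688452,  0.01483536, -0.0189935 ]), 'gripper_width': 0.08758633846012515}
```

View pics/scene0.png

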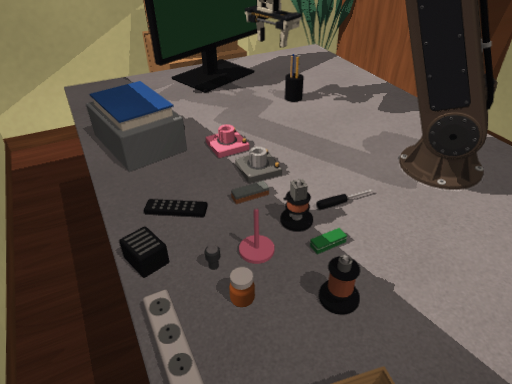

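View pics/top0.png

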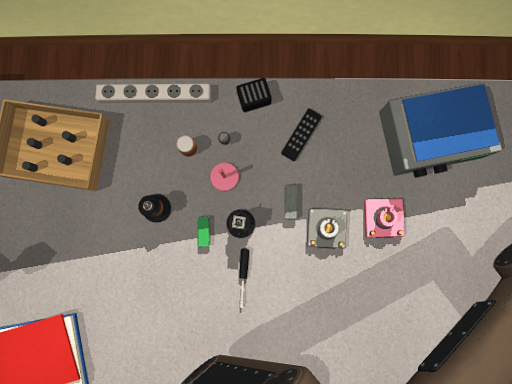

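The top view shows the keyed coil at about (240,222), the grey tester at (328,228) with the pink look-alike at (385,218), the plain coil at (153,207) and a pink empty spindle at (224,176). Next I'll zoom in.

```bash
python3 - <<'E'
from h import *
im=r.capture("top"); 
a=cv2.resize(im[195:255,205:285],None,fx=9,fy=9,interpolation=cv2.INTER_CUBIC); save("tc.png",a)
a=cv2.resize(im[195:260,290:365],None,fx=9,fy=9,interpolation=cv2.INTER_CUBIC); save("tt.png",a)
p=r.camera_params("top")
# coil: grip block top z=0.012+0.088+0.020=0.120
print("block",atz(p,[[239.5,221.7]],.12),"hub",atz(p,[[328.4,228]],.067))
s=cv2.resize(im[190:260,200:370],None,fx=4,fy=4)
E
```

```text
block [[0.5117293  0.01433358 0.12      ]] hub [[ 0.49651506 -0.23075041  0.067     ]]
```

View pics/tc.png

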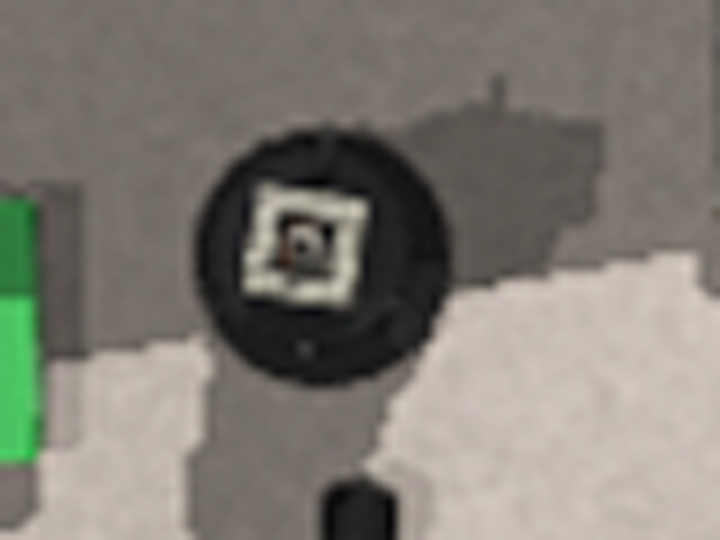

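View pics/tt.png

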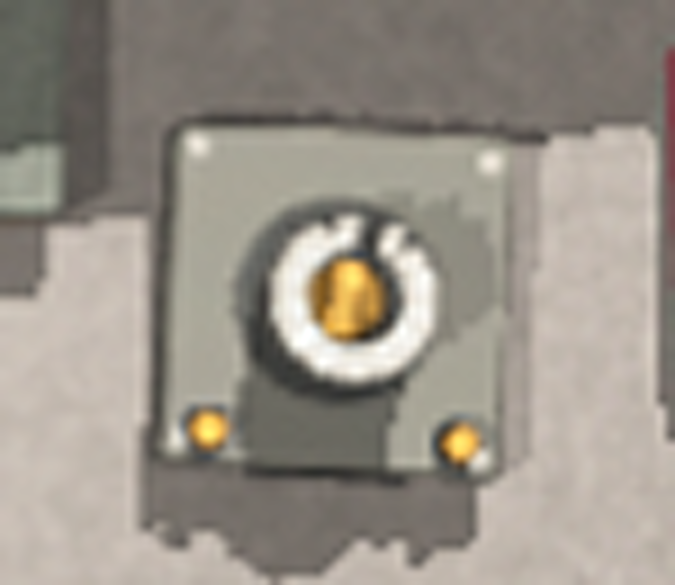

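```bash
cat >> h.py <<'E'
from scipy.spatial.transform import Rotation as Ro
def Rt(s): return Ro.from_euler("xyz",s["eef_rot"],degrees=True)
def inc(target,yaw=None):
    s=r.get_state(); R=Rt(s)
    d=R.inv().apply(np.array(target)-s["tcp_pos"])
    print("tcp",s["tcp_pos"].round(4),"rot",s["eef_rot"].round(2),"j",s["joints"].round(1),"t",s["time_s"],"F",s["contact_force"].round(1),"w",round(s["gripper_width"],4))
    print("tool shift",d.round(4))
    if yaw is not None:
        T=Ro.from_euler("xyz",[180,0,yaw],degrees=True)
        print("rotvec",(R.inv()*T).as_rotvec().round(4), "deg",np.degrees((R.inv()*T).as_rotvec()).round(2))
E
python3 - <<'E'
from h import *
p=r.camera_params("wrist"); s=r.get_state(); R=Rt(s)
print("cam in tool",R.inv().apply(-np.array(p["R"]).T@p["t"]-s["tcp_pos"]),"axes (rows) in tool",(np.array(p["R"])@R.as_matrix()).round(3),p["vfov"],p["cx"],p["cy"])
inc([0.44,0.014,0.26],-190)
E
```

```text
cam in tool [ 0.08021899  0.00083996 -0.15775606] axes (rows) in tool [[-0.     1.     0.001]
 [-0.957 -0.    -0.291]
 [-0.291 -0.001  0.957]] 68.90726592722007 257.115153585623 191.53815326516204
tcp [ 0.2465 -0.6284  0.2266] rot [-180.      0.   -158.58] j [-52.1  20.5   0.7  -0.  -70.1 -16.5] t 0.75 F [ 0.4 -0.3  0.1] w 0.0875
tool shift [-0.4148  0.5273 -0.0334]
rotvec [-0.      0.      0.5484] deg [-0.    0.   31.42]
```

```bash
python3 -m inch '-0.026 0.028 -0.0013 0 0 0 1;-0.026 0.028 -0.0013 0 0 0 1;-0.026 0.028 -0.0013 0 0 0 1;-0.026 0.028 -0.0013 0 0 0 1;-0.026 0.028 -0.0013 0 0 0 1;-0.026 0.028 -0.0013 0 0 0 1;-0.026 0.028 -0.0013 0 0 0 1;-0.026 0.028 -0.0013 0 0 0 1;-0.026 0.028 -0.0013 0 0 0 1;-0.026 0.028 -0.0013 0 0 0 1;-0.026 0.028 -0.0013 0 0 0 1;-0.026 0.028 -0.0013 0 0 0 1;-0.026 0.028 -0.0013 0 0 0 1;-0.026 0.028 -0.0013 0 0 0 1;-0.026 0.028 -0.0013 0 0 0 1;-0.026 0.028 -0.0013 0 0 0 1;-0.026 0.028 -0.0013 0 0 0 1;-0.026 0.028 -0.0013 0 0 0 1;0 0 0 0 0 0.11 1;0 0 0 0 0 0.11 1'
python3 -m inch '0 0 0 0 0 0.11 1;0 0 0 0 0 0.11 1;0 0 0 0 0 0.11 1;0 0 0 0 0 0 1;0 0 0 0 0 0 1'
python3 - <<'E'
from h import *
inc([0.512,0.014,0.25],170)
im=r.capture("wrist"); save("w1.png",cv2.resize(im,None,fx=1.5,fy=1.5))
for t in("coil_grip","spindle_top","coil_key"):
        print(t,[(np.round(d["xy"],1).tolist(),round(d["p"],2)) for d in r.recognise(t,"wrist")][:3])
p=r.camera_params("wrist")
print(proj(p,[[.512,.014,.12]]))
E
```

```text
time_s: 2.42
tcp_pos: [0.4987, 0.0139, 0.2499]
eef_rot: [-180.0, -0.0, -171.3]
contact_force: [-0.4, -0.7, -0.2]
gripper_width: 0.0873
time_s: 2.83
tcp_pos: [0.4981, 0.0117, 0.2501]
eef_rot: [180.0, 0.0, 170.1]
contact_force: [0.1, -0.2, -0.4]
gripper_width: 0.0877
tcp [0.4981 0.0117 0.2501] rot [1.7999e+02 1.0000e-02 1.7010e+02] j [  24.     2.8  -19.     0.   -68.3 -123.9] t 2.8333 F [ 0.1 -0.2 -0.4] w 0.0877
tool shift [-0.0133  0.0046  0.0001]
rotvec [0.0001 0.0002 0.0018] deg [0.01 0.01 0.1 ]
coil_grip [([266.5, 181.8], 0.95)]
spindle_top [([307.6, 247.0], 0.98), ([265.7, 155.6], 0.79)]
coil_key [([266.3, 182.3], 0.83), ([453.7, 181.3], 0.69), ([198.0, 306.5], 0.38)]
[[261.7300228  196.99395351]]
```

View pics/w1.png

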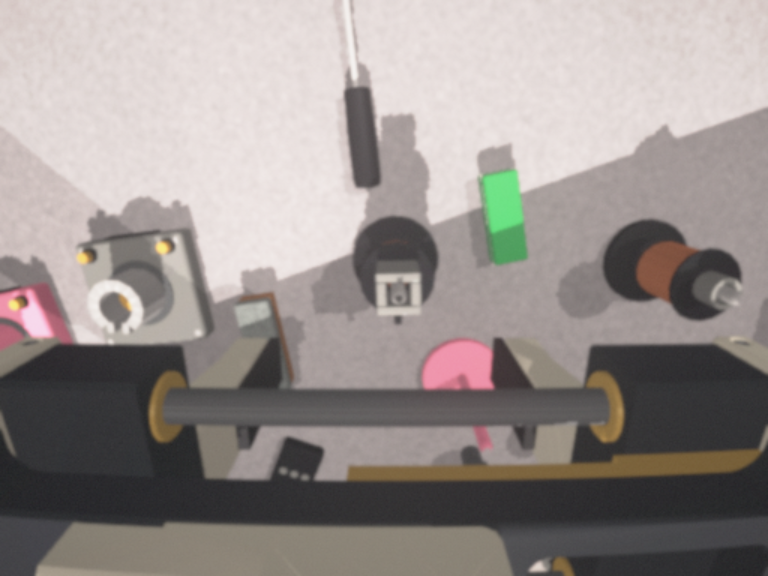

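The wrist view shows the coil block top at about (265,195) native pixels, square to the image. The key rib is at (265,213), on the far side (tool −x, world +x). I'll measure the block's top corners.

```bash
python3 - <<'E'
from h import *
im=r.capture("wrist")
save("w2.png",cv2.resize(im[160:225,230:300],None,fx=9,fy=9,interpolation=cv2.INTER_CUBIC))
save("w2h.png",cv2.resize(im[150:230,45:145],None,fx=7,fy=7,interpolation=cv2.INTER_CUBIC))
E
```

```text
(no output)
```

View pics/w2.png

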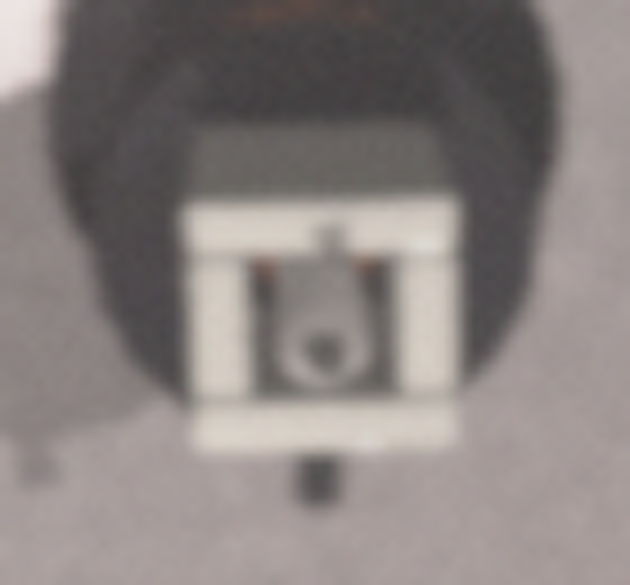

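View pics/w2h.png

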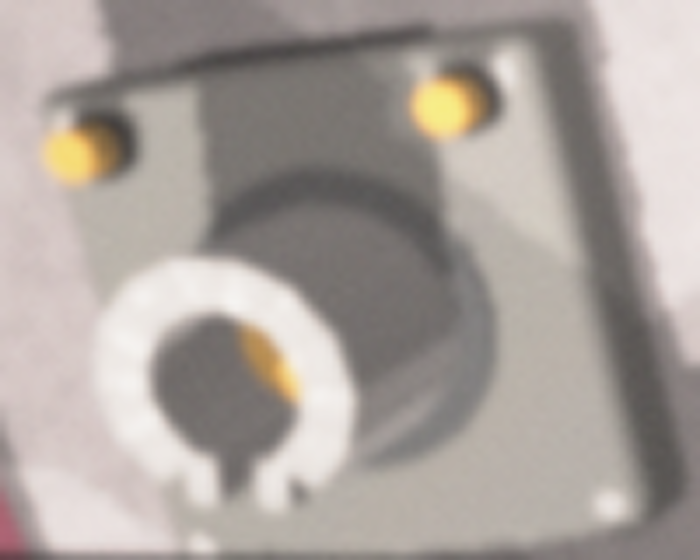

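```bash
python3 - <<'E'
from h import *
p=r.camera_params("wrist")
c=(np.array([[182,202],[463,200],[460,452],[192,455]])+.5)/9-.5+[230,160]
X=atz(p,c,.12); m=X.mean(0); print(X.round(4),m)
print("sides",[np.linalg.norm(X[i]-X[(i+1)%4]).round(4) for i in range(4)])
e=[X[1]-X[0],X[2]-X[3],X[2]-X[1],X[3]-X[0]]
print("ang",[np.degrees(np.arctan2(v[1],v[0])).round(1) for v in e])
h=(np.array([[226,381],[238,490],[95,381],[357,381],[226,255],[226,508]])+.5)/7-.5+[45,150]
H=atz(p,h,.067); print(H.round(4)); v=H[1]-H[0]; print("slot",np.degrees(np.arctan2(v[1],v[0])))
b=(np.array([[75,155],[445,108]])+.5)/7-.5+[45,150]
B=atz(p,b,.03);v=B[1]-B[0];print("term edge",np.degrees(np.arctan2(v[1],v[0])))
p=r.camera_params("top")
print("top hub",atz(p,[[329.2,228.6]],.067), "top block",atz(p,[[205+306/9,195+245/9]],.12))
inc(np.r_[m[:2],.086],170)
E
```

```text
[[ 4.933e-01  4.300e-03  1.200e-01]
 [ 4.988e-01  3.710e-02  1.200e-01]
 [ 5.301e-01  3.200e-02  1.200e-01]
 [ 5.248e-01 -3.000e-04  1.200e-01]] [0.51175428 0.0182642  0.12      ]
sides [np.float64(0.0332), np.float64(0.0318), np.float64(0.0327), np.float64(0.0319)]
ang [np.float64(80.4), np.float64(80.7), np.float64(-9.2), np.float64(-8.3)]
[[ 0.4964 -0.2312  0.067 ]
 [ 0.518  -0.237   0.067 ]
 [ 0.4919 -0.2574  0.067 ]
 [ 0.5008 -0.2055  0.067 ]
 [ 0.4728 -0.2222  0.067 ]
 [ 0.5212 -0.2409  0.067 ]]
slot -15.103304760324415
term edge 86.4663867269944
top hub [[ 0.49484885 -0.23296843  0.067     ]] top block [[0.5103296  0.01566275 0.12      ]]
tcp [0.4981 0.0117 0.25  ] rot [180.     0.   169.99] j [  24.     2.8  -19.    -0.   -68.3 -124. ] t 3.0833 F [ 0.1  0.7 -0.3] w 0.0873
tool shift [-0.0123  0.0089  0.164 ]
rotvec [ 0.0001  0.0001 -0.0002] deg [ 0.    0.   -0.01]
```

```bash
python3 -m inch '-0.0122 0.008 0 0 0 -0.009 1;0 0 0.035 0 0 0 1;0 0 0.035 0 0 0 1;0 0 0.035 0 0 0 1;0 0 0.035 0 0 0 1;0 0 0.022 0 0 0 1;0 0 0 0 0 0 1;0 0 0 0 0 0 0;0 0 0 0 0 0 0;0 0 0 0 0 0 0;0 0 0 0 0 0 0;0 0 0 0 0 0 0;0 0 0 0 0 0 0;0 0 0 0 0 0 0' 35
python3 - <<'E'
from h import *
inc([.5115,.0172,.086],170.5)
im=r.capture("wrist"); save("w3.png",cv2.resize(im,None,fx=1.5,fy=1.5))
E
```

```text
time_s: 4.25
tcp_pos: [0.5118, 0.0175, 0.0885]
eef_rot: [180.0, 0.1, 170.4]
contact_force: [0.1, 0.4, 0.4]
gripper_width: 0.0465
tcp [0.5118 0.0175 0.0885] rot [1.7997e+02 5.0000e-02 1.7042e+02] j [  24.    13.2  -30.1    0.   -46.6 -123.5] t 4.25 F [0.1 0.4 0.4] w 0.0465
tool shift [ 0.0002 -0.0004  0.0025]
rotvec [ 0.0006  0.0009 -0.0014] deg [ 0.03  0.05 -0.08]
```

View pics/w3.png

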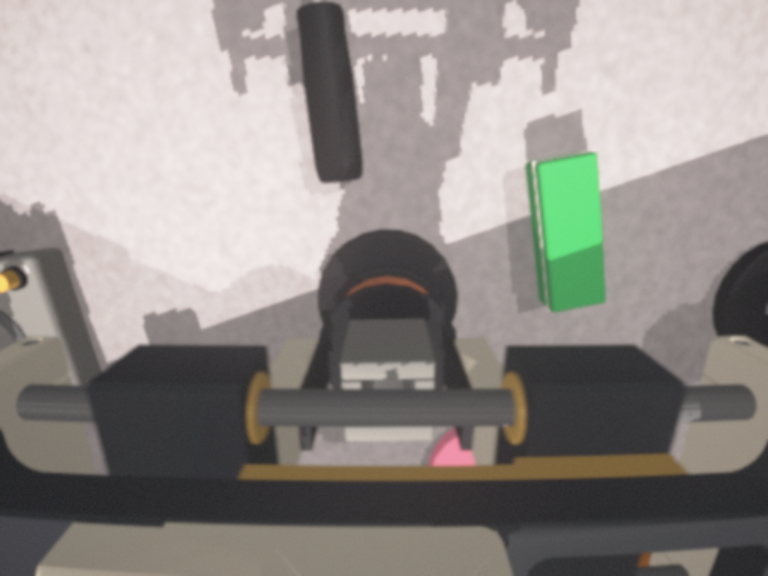

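The wrist view shows the fingers on either side of the block, centred at about x=388, and still closing.

```bash
python3 -m inch '0 0 0 0 0 0 0;0 0 0 0 0 0 0;0 0 0 0 0 0 0;0 0 0 0 0 0 0;0 0 0 0 0 0 0;0 0 0 0 0 0 0'
python3 - <<'E'
from h import *
inc([.5115,.0172,.086],170.5)
E
```

```text
time_s: 4.8
tcp_pos: [0.5115, 0.0174, 0.088]
eef_rot: [-180.0, -0.0, 170.4]
contact_force: [-0.9, -0.2, 2.0]
gripper_width: 0.0319
tcp [0.5115 0.0174 0.088 ] rot [-180.     -0.    170.42] j [  24.    13.2  -30.2    0.   -46.6 -123.5] t 4.8 F [-0.9 -0.2  2. ] w 0.0319
tool shift [-0.     -0.0002  0.002 ]
rotvec [-0.0001 -0.     -0.0013] deg [-0.   -0.   -0.08]
```

```bash
python3 -m inch '0 0 -0.01 0 0 0 0;0 0 -0.02 0 0 0 0;0 0 -0.02 0 0 0 0;0 0 -0.02 0 0 0 0;0 0 -0.02 0 0 0 0;0 0 -0.02 0 0 0 0;0 0 -0.02 0 0 0 0;0 0 -0.012 0 0 0 0;0 0 0 0 0 0 0;0 0 0 0 0 0 0;0 0 0 0 0 0 0'
python3 - <<'E'
from h import *
inc([.496,-.2315,.23],164)
for c in("wrist","scene"):
    im=r.capture(c); save(c[0]+"4.png",cv2.resize(im,None,fx=1.5,fy=1.5))
save("s4c.png",cv2.resize(im[130:260,210:360],None,fx=5,fy=4.6))
E
```

```text
time_s: 5.72
tcp_pos: [0.5107, 0.0174, 0.229]
eef_rot: [-180.0, -0.1, 170.4]
contact_force: [-0.5, -0.2, -2.0]
gripper_width: 0.0318
tcp [0.5107 0.0174 0.229 ] rot [-1.7999e+02 -8.0000e-02  1.7040e+02] j [  24.     4.9  -19.4   -0.   -65.8 -123.5] t 5.7167 F [-0.5 -0.2 -2. ] w 0.0318
tool shift [-0.027  -0.2478 -0.001 ]
rotvec [-0.0003 -0.0015  0.1118] deg [-0.02 -0.08  6.4 ]
```

View pics/w4.png

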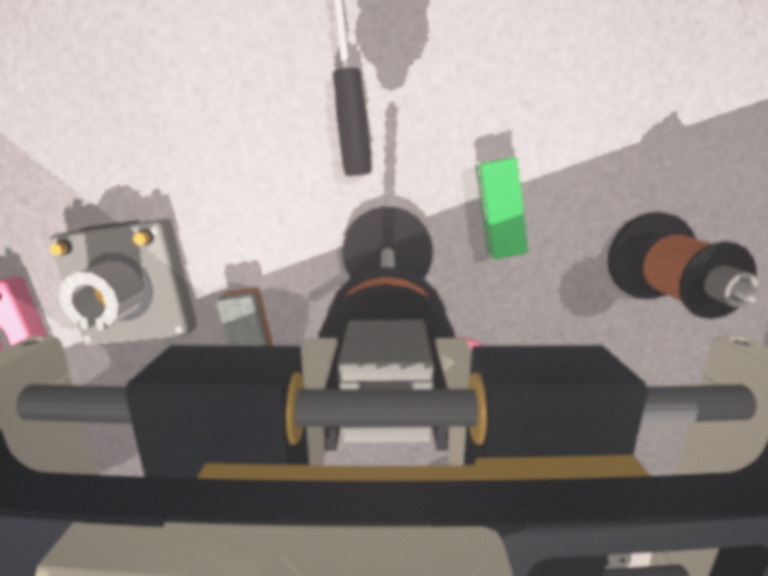

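View pics/s4c.png

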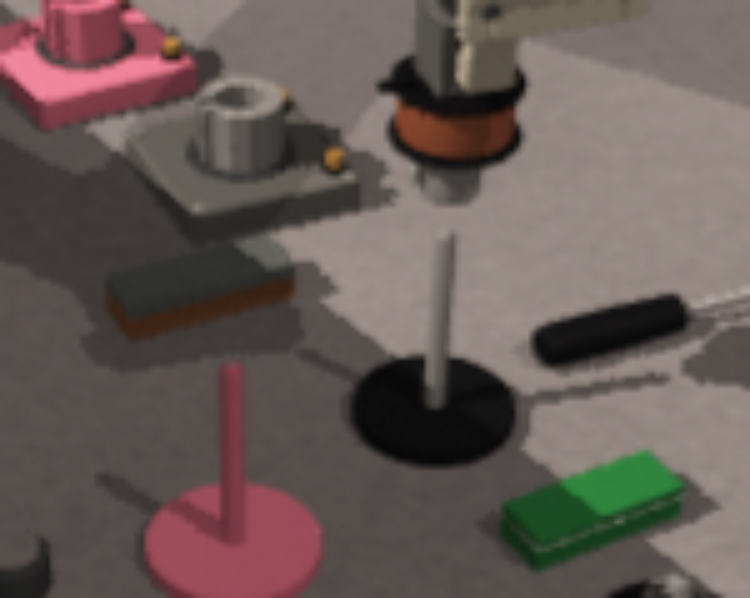

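The lift worked: the scene crop shows the shaft's end clear above the bare spindle, with the key rib on the far (+x) side. Next I'll measure where the coil sits in the grip.

```bash
python3 - <<'E'
from h import *
im=r.capture("wrist")
save("w5.png",cv2.resize(im[205:305,205:315],None,fx=6,fy=6,interpolation=cv2.INTER_CUBIC))
E
```

```text
(no output)
```

View pics/w5.png

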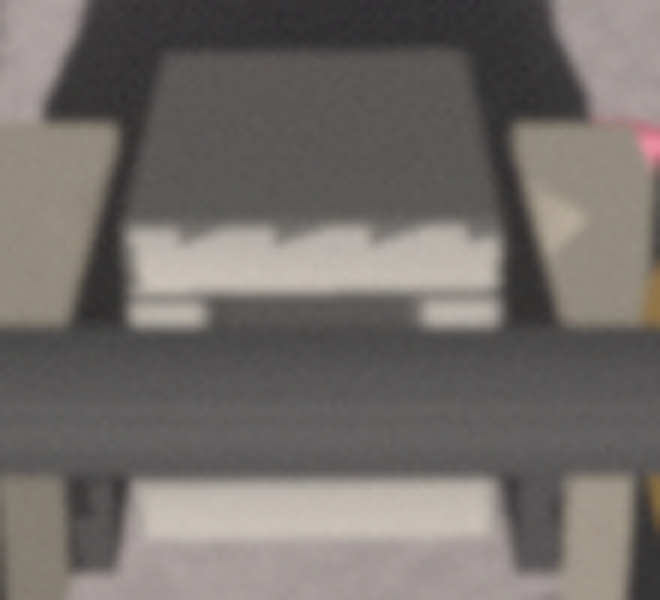

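```bash
python3 - <<'E'
from h import *
p=r.camera_params("wrist"); s=r.get_state();R=Rt(s)
c=(np.array([[127,226],[502,226],[490,540],[147,540]])+.5)/6-.5+[205,205]
X=atz(p,c,s["tcp_pos"][2]+.032); T=R.inv().apply(X-s["tcp_pos"]); print(T.round(4),T.mean(0))
h=[]
im=r.capture("wrist"); p=r.camera_params("wrist")
save("w6h.png",cv2.resize(im[145:235,25:135],None,fx=7,fy=6.5,interpolation=cv2.INTER_CUBIC)); 
p=r.camera_params("scene"); im=r.capture("scene"); save("s6h.png",cv2.resize(im[130:190,225:300],None,fx=10,fy=10,interpolation=cv2.INTER_CUBIC))
E
```

```text
[[ 0.0157 -0.0157 -0.032 ]
 [ 0.0157  0.0154 -0.032 ]
 [-0.0154  0.0155 -0.032 ]
 [-0.0154 -0.0151 -0.032 ]] [ 1.60677368e-04  1.00195883e-05 -3.19997768e-02]
```

View pics/s6h.png

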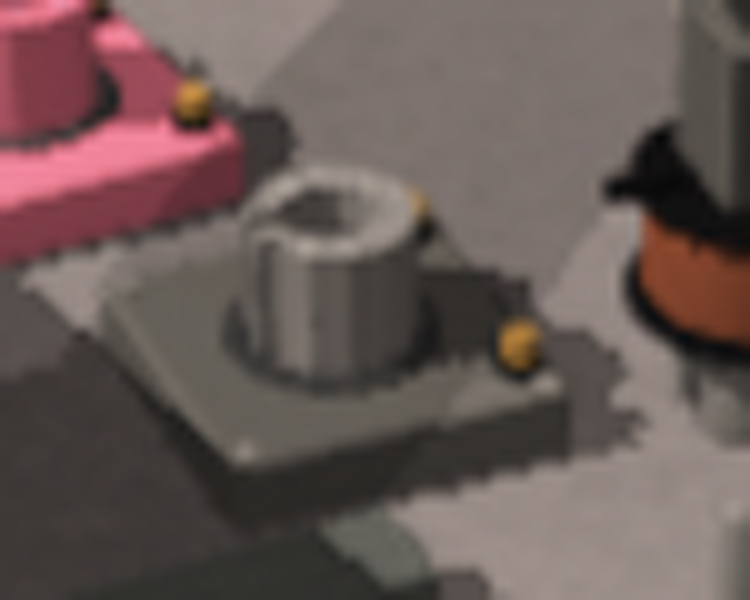

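View pics/w6h.png

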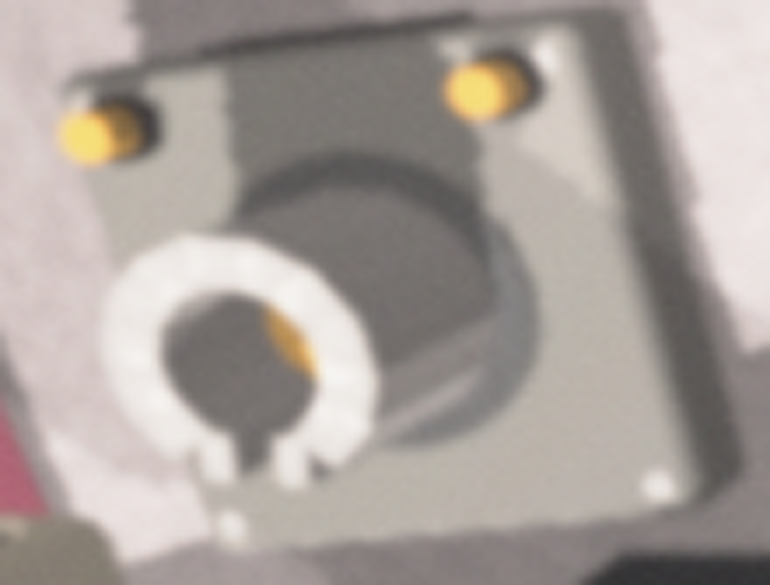

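```bash
python3 - <<'E'
from h import *
from scipy.optimize import least_squares
def fit(X,Rr=.025):
    f=lambda c:np.hypot(X[:,0]-c[0],X[:,1]-c[1])-Rr
    s=least_squares(f,X[:,:2].mean(0)); return s.x.round(4),(s.fun*1e3).round(1)
pw=r.camera_params("wrist")
u=lambda a,f,o:(np.array(a,float)+.5)/np.array(f)-.5+np.array(o)
W=u([[200,234],[300,268],[358,320],[377,375],[100,345],[120,405],[190,465],[345,462]],[7,6.5],[25,145])
X=atz(pw,W,.067); print("wrist",fit(X)); c=fit(X)[0]
s_=atz(pw,u([[255,462]],[7,6.5],[25,145]),.067)[0]; v=s_[:2]-c; print("slot",np.degrees(np.arctan2(v[1],v[0])),np.hypot(*v))
Wi=u([[235,294],[163,362],[317,362],[180,310]],[7,6.5],[25,145]); print("inner",fit(atz(pw,Wi,.067),.0152))
ps=r.camera_params("scene")
S=u([[240,215],[425,220],[330,165],[330,263],[270,180],[395,180],[400,247]],10,[225,130])
X=atz(ps,S,.067); print("scene",fit(X)); c=fit(X)[0]
s_=atz(ps,u([[265,240]],10,[225,130]),.067)[0]; v=s_[:2]-c; print("slot",np.degrees(np.arctan2(v[1],v[0])),np.hypot(*v))
pt=r.camera_params("top"); im=r.capture("top")
T=u([[270,300],[440,300],[353,215],[353,385]],9,[290,195]); X=atz(pt,T,.067); print("top",fit(X)); c=fit(X)[0]
s_=atz(pt,u([[375,235]],9,[290,195]),.067)[0]; v=s_[:2]-c; print("slot",np.degrees(np.arctan2(v[1],v[0])),np.hypot(*v))
E
```

```text
wrist (array([ 0.498 , -0.2324]), array([ 0.9, -0.2,  1.1,  1. ,  1.1,  1.2,  0.2,  0.8]))
slot -12.692302139420377 0.020161904712304314
inner (array([ 0.4992, -0.2322]), array([ 0.1, -0.3, -0.4, -0.1]))
scene (array([ 0.4995, -0.2292]), array([2.3, 1.9, 1.8, 1.8, 1.4, 0.7, 1.6]))
slot 9.616896469725273 0.024550223436728937
top (array([ 0.4969, -0.2324]), array([1.3, 1.4, 1.3, 1.3]))
slot -17.76157807907984 0.021056979079968917
```

```bash
python3 -m inch '0 0 0 0 0 0.094 0;-0.0065 -0.0305 0 0 0 0 0;-0.0065 -0.0305 0 0 0 0 0;-0.0065 -0.0305 0 0 0 0 0;-0.0065 -0.0305 0 0 0 0 0;-0.0065 -0.0305 0 0 0 0 0;-0.0065 -0.0305 0 0 0 0 0;-0.0065 -0.0305 0 0 0 0 0;-0.0065 -0.0305 0 0 0 0 0;0 0 0.017 0 0 0 0;0 0 0.017 0 0 0 0;0 0 0.017 0 0 0 0;0 0 0.017 0 0 0 0;0 0 0 0 0 0 0;0 0 0 0 0 0 0'
python3 - <<'E'
from h import *
inc([.4975,-.232,.16],165)
im=r.capture("wrist"); save("w7.png",cv2.resize(im,None,fx=1.5,fy=1.5))
im=r.capture("scene"); save("s7.png",cv2.resize(im[115:190,215:310],None,fx=8,fy=8,interpolation=cv2.INTER_CUBIC))
im=r.capture("top"); save("t7.png",cv2.resize(im[180:270,280:370],None,fx=6.6,fy=6.6,interpolation=cv2.INTER_CUBIC))
E
```

```text
time_s: 7.27
tcp_pos: [0.4982, -0.2318, 0.1613]
eef_rot: [-180.0, -0.1, 165.0]
contact_force: [0.5, -0.8, -0.7]
gripper_width: 0.0317
tcp [ 0.4982 -0.2318  0.1613] rot [-1.7996e+02 -1.4000e-01  1.6504e+02] j [  -4.5   11.9  -20.4    0.   -57.8 -100.5] t 7.2667 F [ 0.5 -0.8 -0.7] w 0.0317
tool shift [ 0.0006 -0.0004  0.0013]
rotvec [-0.0006 -0.0024  0.0006] deg [-0.04 -0.14  0.04]
```

View pics/s7.png

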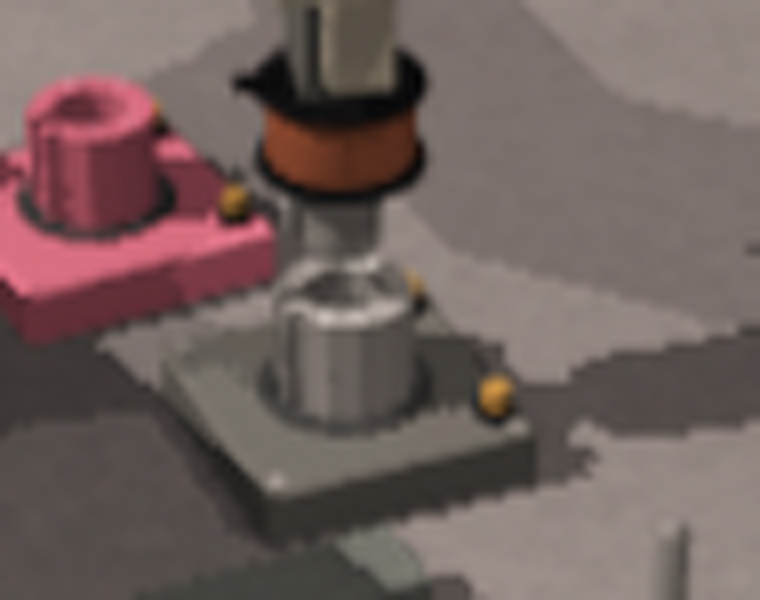

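View pics/w7.png

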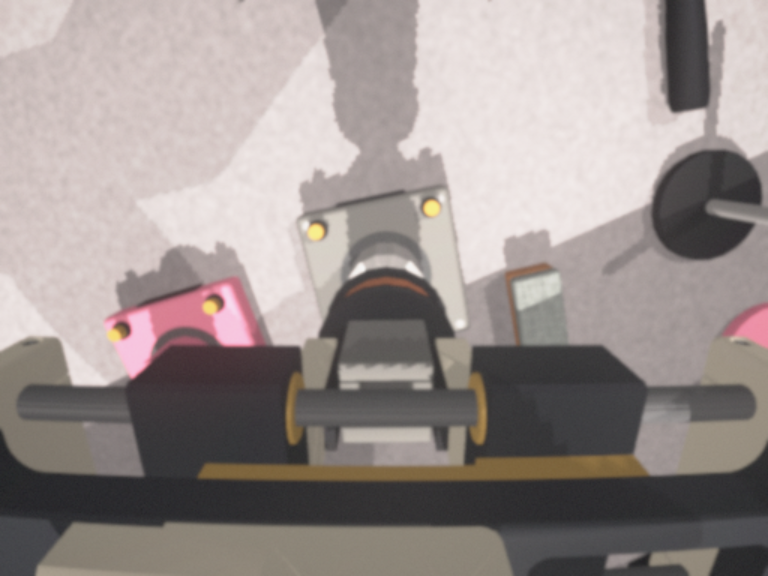

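```bash
cat > ov.py <<'E'
from h import *
import sys
def ring(c,rad,z,n=60):
    a=np.linspace(0,2*np.pi,n); return np.c_[c[0]+rad*np.cos(a),c[1]+rad*np.sin(a),np.full(n,z)]
def ov(hub,name,cam="scene",box=(215,115,95,75),sc=8,off=.076):
    s=r.get_state(); p=r.camera_params(cam); im=r.capture(cam)
    x,y,w,h=box
    a=cv2.resize(im[y:y+h,x:x+w],None,fx=sc,fy=sc,interpolation=cv2.INTER_CUBIC)
    t=s["tcp_pos"]; zt=t[2]-off
    for c,rad,z,col in((t,.031,zt+.034,(0,255,0)),(t,.031,zt+.068,(0,255,0)),(t,.014,zt+.003,(0,255,0)),(hub,.025,.067,(255,0,255)),(hub,.025,.027,(255,0,255))):
        q=(proj(p,ring(c,rad,z))-[x,y]+.5)*sc-.5
        cv2.polylines(a,[q.astype(np.int32).reshape(-1,1,2)],False,col,1)
    save(name,a)
E
python3 - <<'E'
from ov import *
ov([.498,-.232],"s8.png")
ov([.498,-.232],"t8.png","top",(290,185,80,80),7)
E
```

```text
(no output)
```

View pics/s8.png

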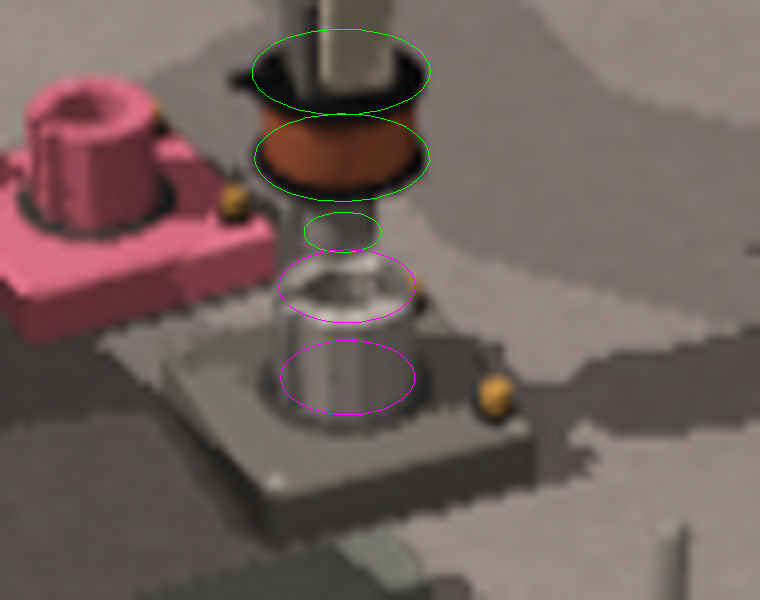

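View pics/t8.png

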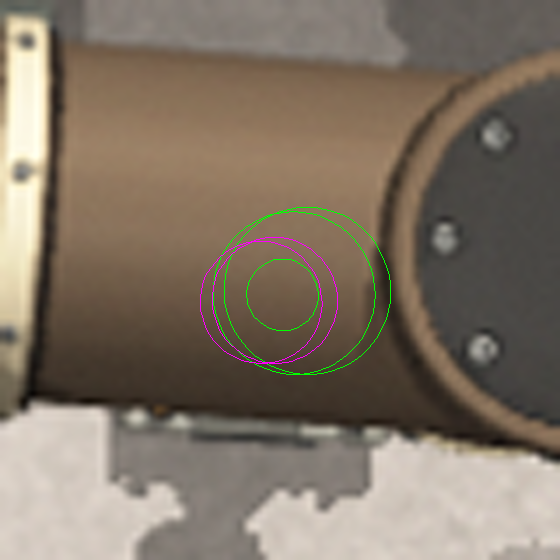

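The scene overlay puts the coil and hub axes within about 0.5 mm of each other across the view. I'll lower it in small steps and watch the force.

```bash
python3 -m inch '0 0 0.008 0 0 0 0;0 0 0.006 0 0 0 0;0 0 0.004 0 0 0 0;0 0 0.003 0 0 0 0;0 0 0 0 0 0 0'; python3 -c "
from h import *
inc([.498,-.232,.133],165)"
```

```text
time_s: 7.93
tcp_pos: [0.4982, -0.2316, 0.1399]
eef_rot: [-180.0, -0.1, 165.0]
contact_force: [-0.4, -0.9, -2.6]
gripper_width: 0.032
tcp [ 0.4982 -0.2316  0.1399] rot [-1.7999e+02 -1.0000e-01  1.6503e+02] j [  -4.5   13.1  -22.    -0.   -55.  -100.5] t 7.9333 F [-0.4 -0.9 -2.6] w 0.032
tool shift [ 0.     -0.0004  0.0069]
rotvec [-0.0001 -0.0017  0.0005] deg [-0.01 -0.1   0.03]
```

```bash
python3 -m inch '0 0 0.003 0 0 0 0;0 0 0.002 0 0 0 0;0 0 0 0 0 0 0'; python3 -c "
from h import *
inc([.498,-.232,.133],165)"; python3 -m inch '0 0 0.002 0 0 0 0;0 0 0.002 0 0 0 0;0 0 0 0 0 0 0'; python3 -c "
from h import *
inc([.498,-.232,.133],165); print(r.get_state()['moment'])
from ov import *
ov([.498,-.232],'s9.png')"
```

```text
time_s: 8.18
tcp_pos: [0.4986, -0.2317, 0.1355]
eef_rot: [-180.0, -0.0, 165.0]
contact_force: [-0.2, -0.8, -1.6]
gripper_width: 0.0315
tcp [ 0.4986 -0.2317  0.1355] rot [-1.7999e+02 -3.0000e-02  1.6503e+02] j [  -4.5   13.4  -22.3    0.   -54.3 -100.5] t 8.1833 F [-0.2 -0.8 -1.6] w 0.0315
tool shift [ 0.0005 -0.0004  0.0025]
rotvec [-0.0001 -0.0005  0.0005] deg [-0.01 -0.03  0.03]
time_s: 8.43
tcp_pos: [0.4986, -0.2317, 0.1316]
eef_rot: [-180.0, -0.0, 165.0]
contact_force: [0.3, -1.6, -3.0]
gripper_width: 0.0321
tcp [ 0.4986 -0.2317  0.1316] rot [-1.8000e+02 -2.0000e-02  1.6503e+02] j [  -4.5   13.6  -22.6   -0.   -53.8 -100.5] t 8.4333 F [ 0.3 -1.6 -3. ] w 0.0321
tool shift [ 0.0005 -0.0004 -0.0014]
rotvec [-0.0001 -0.0003  0.0005] deg [-0.   -0.02  0.03]
[-0.44136194  0.01132157 -0.01385007]
```

View pics/s9.png

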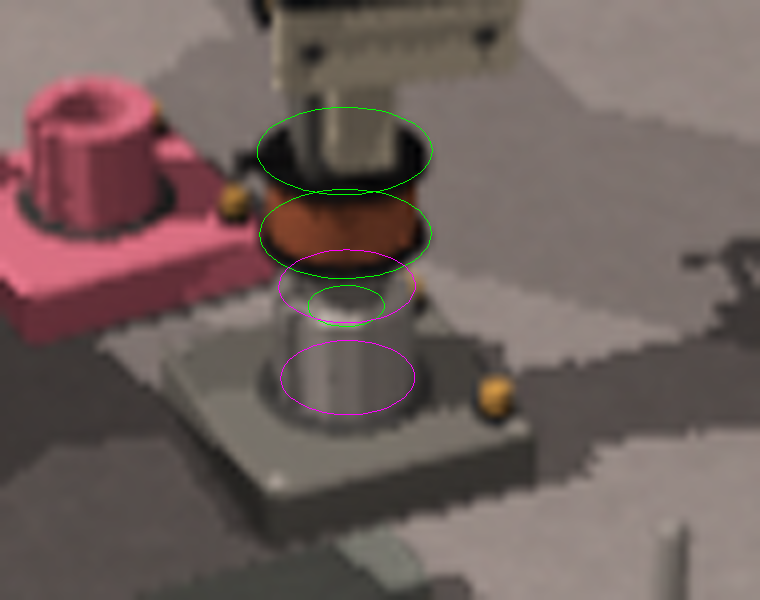

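The shaft is in the bore, about 11 mm deep, with no vertical force.

```bash
python3 -m inch '0 0 0.002 0 0 0 0;0 0 0.001 0 0 0 0;0 0 0 0 0 0 0'; python3 -c "
from h import *
inc([.498,-.232,.133],165); print(r.get_state()['moment'])"
```

```text
time_s: 8.73
tcp_pos: [0.4987, -0.2317, 0.1288]
eef_rot: [-180.0, -0.0, 165.0]
contact_force: [0.3, -0.3, -2.3]
gripper_width: 0.0316
tcp [ 0.4987 -0.2317  0.1288] rot [-1.8000e+02 -1.0000e-02  1.6503e+02] j [  -4.5   13.8  -22.8    0.   -53.4 -100.5] t 8.7333 F [ 0.3 -0.3 -2.3] w 0.0316
tool shift [ 0.0006 -0.0004 -0.0042]
rotvec [-0.     -0.0001  0.0005] deg [-0.   -0.01  0.03]
[-0.56896132  0.15565078  0.03107597]
```

Depth is about 14 mm with no resistance, so the key has entered the slot. I'll keep going down to the plate.

```bash
python3 -m inch '0 0 0.003 0 0 0 0;0 0 0.003 0 0 0 0;0 0 0.003 0 0 0 0;0 0 0.001 0 0 0 0;0 0 0 0 0 0 0'; python3 -c "
from h import *
inc([.498,-.232,.109],165); print(r.get_state()['moment'])
from ov import *
ov([.498,-.232],'s10.png')"
```

```text
time_s: 9.15
tcp_pos: [0.4984, -0.2316, 0.1184]
eef_rot: [-180.0, -0.0, 165.0]
contact_force: [-0.5, -1.5, -1.9]
gripper_width: 0.0315
tcp [ 0.4984 -0.2316  0.1184] rot [-1.8000e+02 -5.0000e-02  1.6503e+02] j [  -4.5   14.4  -23.5   -0.   -52.1 -100.5] t 9.15 F [-0.5 -1.5 -1.9] w 0.0315
tool shift [ 0.0003 -0.0005  0.0094]
rotvec [-0.     -0.0009  0.0005] deg [-0.   -0.05  0.03]
[-0.59347969  0.18231102 -0.01330311]
```

View pics/s10.png

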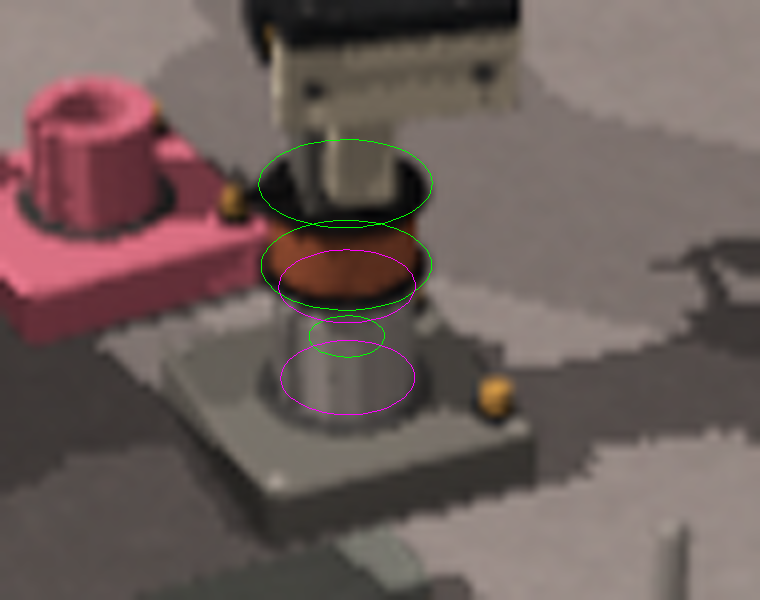

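The coil has followed the tool. Now I'll press it home with a firmer grip.

```bash
python3 -m inch '0 0 0 0 0 0 0;0 0 0.003 0 0 0 0;0 0 0.002 0 0 0 0;0 0 0.002 0 0 0 0;0 0 0 0 0 0 0' 55; python3 -c "
from h import *
inc([.498,-.232,.109],165)"; python3 -m inch '0 0 0.002 0 0 0 0;0 0 0.001 0 0 0 0;0 0 0 0 0 0 0'; python3 -c "
from h import *
inc([.498,-.232,.109],165); print(r.get_state()['moment'])"
```

```text
time_s: 9.62
tcp_pos: [0.499, -0.2318, 0.1123]
eef_rot: [-180.0, 0.0, 165.0]
contact_force: [-1.7, -0.9, 2.9]
gripper_width: 0.0318
tcp [ 0.499  -0.2318  0.1123] rot [-1.7999e+02  4.0000e-02  1.6505e+02] j [  -4.5   14.8  -23.9    0.   -51.2 -100.5] t 9.6167 F [-1.7 -0.9  2.9] w 0.0318
tool shift [ 0.0009 -0.0004  0.0033]
rotvec [-0.0002  0.0007  0.0009] deg [-0.01  0.04  0.05]
time_s: 9.87
tcp_pos: [0.499, -0.2319, 0.1096]
eef_rot: [-180.0, 0.0, 165.1]
contact_force: [-1.6, -0.2, 4.3]
gripper_width: 0.0314
tcp [ 0.499  -0.2319  0.1096] rot [-1.7998e+02  5.0000e-02  1.6505e+02] j [  -4.5   15.   -24.1    0.   -50.9 -100.5] t 9.8667 F [-1.6 -0.2  4.3] w 0.0314
tool shift [ 0.001  -0.0004  0.0006]
rotvec [-0.0003  0.0008  0.0009] deg [-0.01  0.05  0.05]
[-0.37481625  0.95371179 -0.02789088]
```

```bash
for i in 1; do python3 -m inch '0 0 0.001 0 0 0 0;0 0 0 0 0 0 0;0 0 0 0 0 0 0'; done; python3 -m inch '0 0 0.001 0 0 0 0;0 0 0 0 0 0 0;0 0 0 0 0 0 0'; python3 -c "
from h import *
inc([.498,-.232,.109],165); print(r.get_state()['moment'])"
```

```text
time_s: 10.12
tcp_pos: [0.4991, -0.2319, 0.1092]
eef_rot: [-180.0, 0.1, 165.1]
contact_force: [-4.1, 1.0, 11.1]
gripper_width: 0.0314
time_s: 10.37
tcp_pos: [0.4992, -0.2319, 0.1092]
eef_rot: [-180.0, 0.1, 165.1]
contact_force: [-7.1, 3.8, 18.9]
gripper_width: 0.032
tcp [ 0.4992 -0.2319  0.1092] rot [-1.7997e+02  1.0000e-01  1.6508e+02] j [-4.500e+00  1.500e+01 -2.420e+01  1.000e-01 -5.070e+01 -1.005e+02] t 10.3667 F [-7.1  3.8 18.9] w 0.032
tool shift [ 0.0011 -0.0004  0.0002]
rotvec [-0.0005  0.0017  0.0014] deg [-0.03  0.1   0.08]
[ 0.94318787  2.69454512 -0.09028375]
```

It hit a hard stop at TCP z 0.1092, where flush was expected at 0.109, with about 21 N of push. I'll check that it holds and look at it.

```bash
python3 -m inch '0 0 0 0 0 0 0;0 0 0 0 0 0 0;0 0 0 0 0 0 0;0 0 0 0 0 0 0;0 0 0 0 0 0 0;0 0 0 0 0 0 0'; python3 -c "
from ov import *
ov([.498,-.232],'s11.png'); im=r.capture('scene'); save('s11b.png',cv2.resize(im[115:190,215:310],None,fx=8,fy=8,interpolation=cv2.INTER_CUBIC))
im=r.capture('wrist'); save('w11.png',cv2.resize(im,None,fx=1.5,fy=1.5))
inc([.498,-.232,.109],165)"
```

```text
time_s: 10.87
tcp_pos: [0.4992, -0.2319, 0.1092]
eef_rot: [-180.0, 0.1, 165.1]
contact_force: [-6.0, 2.8, 19.1]
gripper_width: 0.0317
tcp [ 0.4992 -0.2319  0.1092] rot [-1.7997e+02  1.0000e-01  1.6509e+02] j [-4.500e+00  1.500e+01 -2.420e+01  1.000e-01 -5.070e+01 -1.005e+02] t 11.0167 F [-7.8  3.3 19.5] w 0.0317
tool shift [ 0.0011 -0.0004  0.0002]
rotvec [-0.0005  0.0017  0.0015] deg [-0.03  0.1   0.09]
```

View pics/s11b.png

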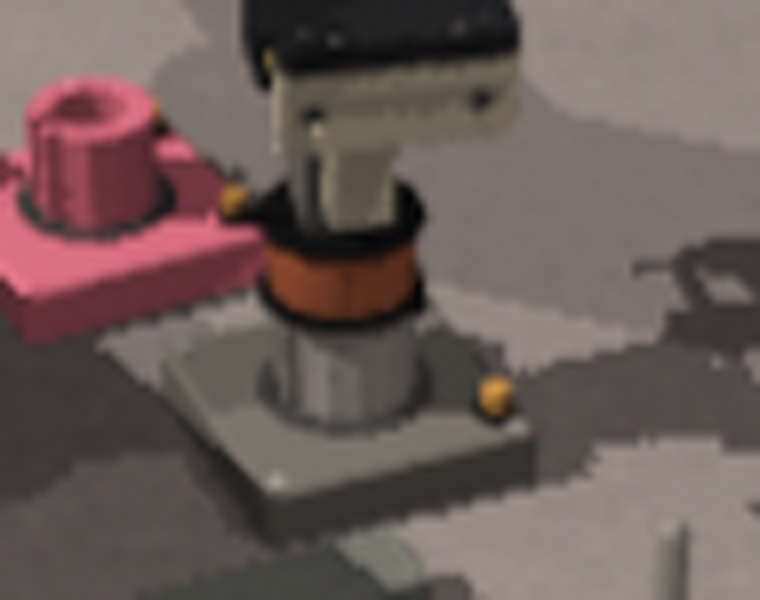

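View pics/w11.png

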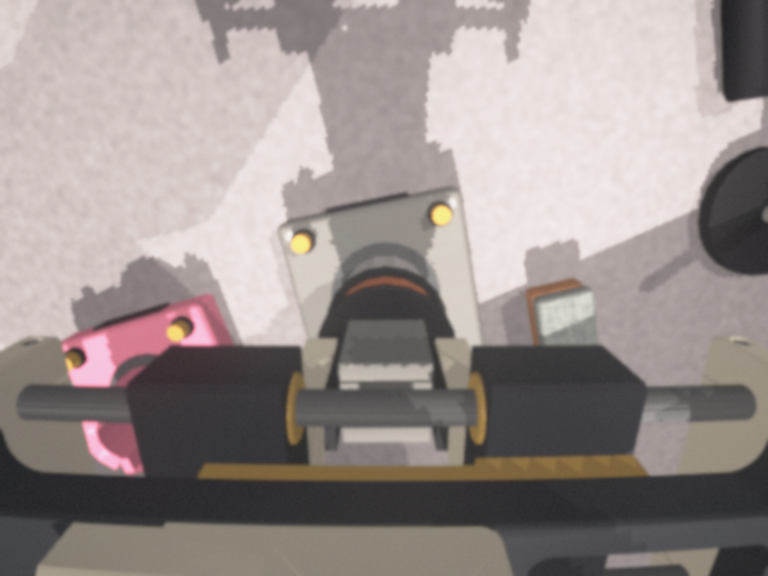

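The scene crop shows the lower flange sitting on the rim, with its edge at about (340,325), the same row as the hub's near rim. The wrist view shows the block unmoved in the fingers. Handing in.

```bash
python3 -c "
from h import *
print(r.close_job()); inc([.498,-.232,.109],165)"
```

```text
the job is handed in; nothing more can be done
None
the job is handed in; nothing more can be done
```

The keyed coil is fully home in the grey tester's hub, and I handed the job in at about 11 s with the arm still gripping and pressing. I drew it straight up off its spindle, and the scene camera showed the shaft's end clear of the spindle top. I set its yaw to −15° from the slot seen in the pictures. The key went straight into the slot, so no turning search was needed.

- **Depth:** the coil hit a hard stop at TCP z 0.1092 m, where flush was expected at 0.109 m. That makes the shaft about 34 mm deep.
- **Push:** the wrist force settled steady at about +19 N. The scene picture shows the lower flange on the rim.
- **Grip and tilt:** the block had not moved in the fingers, the grip was set to 55 N at a 31.7 mm opening, and the tool tilt was about 0.1°.
- **Bystanders:** nothing but the keyed coil was touched, as far as the last pictures and forces show. I did not re-measure the bystanders.

**Disagreements and limits:**
- My hub estimates differed by about 3 mm between cameras, and the scene camera's slot angle (+10°) disagreed with the wrist and top cameras (−13° to −18°). The clean key entry settled both.
- A side force of about 8 N remained at the end.
- Plate travel could not be read directly; I inferred it from depth and force.

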